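Make up the grouping kit and the donor kit

ROBOT

A 6-joint arm with a two-finger parallel gripper is mounted at the origin on the work surface; the furniture and walls round the work are solid. World frame = base frame: x ahead of the robot, y to its left, z up, the work surface at z = 0. Lengths are in m, angles in rad, forces in N, time in s.
With the tool pointing down it reaches from about 0.275 to 0.825 m from the base axis. Payload 4.9 kg.
Tool frame: the origin (TCP) lies midway between the tips of the shut fingers; the grasp point (between the pads) lies 19 mm behind it (bot.grip_depth is the distance from the TCP to the grasp point, in m); z points along the fingers, y is the line along which they close (so a half turn about z gives the same grasp; the last joint's range is limited). The gripper opens to 85 mm and grips with 20 to 120 N. Pads are 22 mm wide; open, the fingers measure 114 mm over their backs; the gripper's body (76 mm by 85 mm) begins 54 mm behind the grasp point. The pads swing forward as they close: fully open they stand 13 mm farther back than shut.
Start: joints at [1.14, 0.326, -0.193, 1.052, 0, 1.437], TCP at [0.161, 0.526, 0.204] pointing down, gripper open.
Joint ranges: [-2.65, 2.65], [-0.97, 1.79], [-1.3, 1.35], [-1.93, 2.1], [-1.47, 1.37], [-3.14, 3.14]. Speed limits (rad/s): [2.57, 2.57, 3.14, 3.14, 3.14, 3.14].

INTERFACE

Orientations are given as a unit quaternion [w, x, y, z].
In Python, from cell import bot gives the robot as it stands. Calls block until the motion is done:
- bot.move_pose(position, orientation): joint-space move of the TCP to a pose.
- bot.move_linear(position, speed=0.15, rotation=None, until_force=None): straight line of the TCP; rotation=None keeps the orientation; speed is the mean speed in m/s. With until_force (N) it stops when the force on the tool has changed by that much, and returns True; else False.
- bot.goto_joints(angles): joint-space move.
- bot.set_gripper(opening, grasp_force=None): opening from 0.0 (shut) to 1.0 (fully open); grasp_force is the grip in N (None keeps the last); returns when the fingers have stopped.
- bot.wait(seconds).
- bot.solve_ik(position, orientation): joint angles nearest the present ones, or None.
- bot.camera(name): name is "side" or "top" or "wrist"; returns the picture (384x512x3 uint8, red, green, blue); there is no depth.
- bot.calibration(name): a dict with "mtx" (3x3 intrinsics, pixels), "k1" (the pictures are not rectified: a ray, as slopes to the right and down, at radius r is drawn at 1 + k1 r^2 times it, then the intrinsics apply), "extrinsics" (4x4, takes a point from world to camera coordinates); the wrist camera has in their place "hand_eye" (4x4, takes a point from camera to tool coordinates, whose origin is the TCP and whose axes are the flange's). Camera axes: x right, y down, z forward; pixel columns grow to the right and rows downward; lengths in m; the calibration is good to about 2 mm. A picture is of the moment at which its call begins: read the wrist's pose just before it. calibration takes no time and is no camera call.
A pose or a line that the arm cannot do raises bot.PlanningError and nothing moves.
- bot.close_job(): hands the job in; it is judged then, once.
Trained networks look in the newest picture that a camera, given by its name, has taken for a name from the list of things; names that differ only in an ending like _2 or _b are one class to them, and where a whole thing is asked for, a point or a joint stands for the part that bears it (a point fixed in the world has none). Each returns a list of dicts, best first, with "confidence" (0 to 1); they miss things now and then, are a little off and sometimes report something else, mostly with a low value. They report only what shows in the picture. A call takes as long as a camera call.
- bot.search_frame(camera, thing): "bbox" ([left, top, width, height] in pixels, round what is visible of it).
Readings, each from a call of its own:
- bot.read_clock(): time.
- bot.read_joint_positions(): joint angles.
- bot.read_joint_vel(): joint speeds.
- bot.read_joint_efforts(): joint torques, N m.
- bot.read_position(): TCP position.
- bot.read_tool_rot(): TCP orientation.
- bot.read_ft_force(): force on the tool from outside, world axes, zero at the start.
- bot.read_moment(): the same for the moment, N m.
- bot.read_gripper_width(): opening from 0.0 (shut) to 1.0 (fully open).
- bot.read_finger_force(): force on a finger pad.
Only numpy, scipy, OpenCV 4.12 (cv2) and the standard library are available. Lean on these libraries where they do the work, as an engineer would, in place of code of your own. Each camera call takes 0.05 s, during which the arm holds its last target. There are 200 camera calls.

TASK

Make up two tray kits for the next blood donor from the stock on the desk. In the grouping tray (the one holding the blood typing plate) stand the blue-topped and the yellow-topped reagent bottle, each in the round well with the collar of its own colour; in the donor tray lay the artery forceps flat in the middle of the long recess and along it, stand the black-topped iodine bottle in the square well and lay the plaster roll flat in the large round well. Everything must sit right down on the floor of its recess with the bottles upright, and the grey-topped and green-topped reagents stay standing in the stock where they are.

Things in the scene. Friction and masses are not known exactly. Their poses are not given: they have to be found in the camera images.
- grouping_tray: White tray, grey insert, holding a white typing plate; 196 x 212 x 14 mm, fixed. Origin: centre of underside; z up; x from the wells' side to the plate's side. Deck at z = 13 mm, recess floors z = 3. Plate fixed, 95 x 155 mm, top z = 9, centre x = +34. Two round wells 42 mm wide, 10 deep: blue collar and floor at x = -54, y = +45; yellow collar and floor at x = -54, y = -45.
- donor_tray: White tray, grey insert, empty, white recess floors; 196 x 212 x 14 mm, fixed. Origin: centre of underside; z up; x from the two wells' side to the long recess. Deck at z = 13 mm, recess floors z = 3 (10 deep). Long recess 80 (x) by 184 mm (y), centre x = +45, y = 0. Round well 70 mm wide, centre x = -47, y = -48. Square well 50 x 50 mm, centre x = -47, y = +50.
- blue_reagent: Blue-topped reagent dropper bottle, brown glass, standing upright on the desk: body 25 mm in diameter up to z = 47 mm, then a coloured neck and dropper 18 mm in diameter up to z = 80 mm; origin at the centre of its underside, z up its axis. 
- yellow_reagent: Yellow-topped reagent dropper bottle, brown glass, standing upright on the desk: body 25 mm in diameter up to z = 47 mm, then a coloured neck and dropper 18 mm in diameter up to z = 80 mm; origin at the centre of its underside, z up its axis. 
- grey_reagent: Grey-topped reagent dropper bottle, brown glass, standing upright on the desk: body 25 mm in diameter up to z = 47 mm, then a coloured neck and dropper 18 mm in diameter up to z = 80 mm; origin at the centre of its underside, z up its axis. Stays in the stock.
- green_reagent: Green-topped reagent dropper bottle, brown glass, standing upright on the desk: body 25 mm in diameter up to z = 47 mm, then a coloured neck and dropper 18 mm in diameter up to z = 80 mm; origin at the centre of its underside, z up its axis. Stays in the stock.
- iodine_bottle: Iodine bottle, brown with a pictured label and a black pointed dropper, standing upright on the desk: body 33 mm in diameter up to z = 62 mm, neck 24 mm up to z = 77 mm, dropper to z = 102 mm; origin at the centre of its underside, z up its axis. Grip the body near its shoulder, 50 to 60 mm up, so that the palm clears the dropper.
- plaster_roll: Skin-coloured roll of sticking plaster lying flat: 52 mm in diameter, 25 mm high; origin at the centre of its underside, z up its axis. Over the 10 mm deep well it stands 15 mm proud of the deck: grip that part.
- forceps: Steel artery forceps lying flat on the desk (z = 0), 159 mm long, 63 mm wide over the finger rings, 7 mm thick. Origin: middle of its length, on its underside; z up; y along its length. Ring handles towards +y, closed tips at y = -80 mm; the box joint, 10 mm wide, at y = -20 mm is the place to grip. Either end may lie either way in the long recess.

How it is judged:
By the outcome, as a careful person would: the job done as asked, in the order asked, and still so for the second after the job is handed in, with the robot touching nothing.
It also fails if it takes over 131 s, if anything falls off the work surface, if the arm or the gripper's body presses on something with over 40 N, if the wrist force passes 120 N, or if a joint passes its speed limit or range.

## Working session

There is one attempt and no reset: what is moved stays moved. The work goes in short steps, each a Python script; the robot and the scene stay as the last script left them, time stands still between calls to the robot, and variables do not carry over. Pictures are saved under pics/ and viewed, at most 14 in all, crops included, and the job is handed in when it is done.

```bash
ls; mkdir -p pics; python3 - <<'E'
from cell import bot
import cv2,numpy as np
things="grouping_tray donor_tray blue_reagent yellow_reagent grey_reagent green_reagent iodine_bottle plaster_roll forceps".split()
for c in("top","side"):
    im=bot.camera(c); cv2.imwrite(f"pics/{c}0.png",im[:,:,::-1])
    for t in things:
        print(c,t,[(np.round(d["bbox"]).astype(int).tolist(),round(d["confidence"],2)) for d in bot.search_frame(c,t)[:3]])
    k=bot.calibration(c); print(np.round(k["mtx"],1).tolist(),k["k1"],np.round(k["extrinsics"],3).tolist())
print(np.round(bot.calibration("wrist")["hand_eye"],3).tolist(),bot.read_clock(),bot.read_tool_rot(),bot.grip_depth)
E
```

```text
pics
top grouping_tray [([97, 164, 90, 95], 0.87)]
top donor_tray [([194, 114, 86, 85], 0.86)]
top blue_reagent []
top yellow_reagent [([347, 194, 14, 13], 0.43)]
top grey_reagent [([373, 212, 17, 9], 0.68), ([318, 215, 17, 11], 0.27)]
top green_reagent [([321, 213, 15, 11], 0.48)]
top iodine_bottle [([294, 174, 13, 14], 0.52)]
top plaster_roll [([256, 215, 18, 23], 0.54), ([346, 192, 16, 10], 0.25)]
top forceps [([185, 217, 25, 63], 0.77)]
[[416.0, 0.0, 254.1], [0.0, 416.0, 188.2], [0.0, 0.0, 1.0]] -0.07681606392088083 [[-0.074, -0.997, 0.0, 0.056], [-0.972, 0.072, -0.222, 0.537], [0.221, -0.016, -0.975, 0.979], [0.0, 0.0, 0.0, 1.0]]
side grouping_tray [([184, 110, 83, 49], 0.65)]
side donor_tray [([244, 143, 94, 62], 0.74)]
side blue_reagent [([222, 259, 7, 24], 0.59), ([276, 189, 11, 32], 0.57)]
side yellow_reagent []
side grey_reagent [([263, 273, 10, 23], 0.54)]
side green_reagent [([242, 230, 14, 21], 0.76), ([218, 190, 20, 21], 0.74)]
side iodine_bottle [([275, 190, 9, 33], 0.95)]
side plaster_roll [([218, 189, 21, 20], 0.81)]
side forceps [([177, 165, 25, 11], 0.67)]
[[428.7, 0.0, 249.7], [0.0, 428.7, 192.2], [0.0, 0.0, 1.0]] -0.08716841445165936 [[0.956, -0.293, -0.021, -0.487], [-0.215, -0.648, -0.731, 0.125], [0.2, 0.703, -0.682, 1.063], [0.0, 0.0, 0.0, 1.0]]
[[-0.001, -0.945, -0.326, 0.084], [1.0, -0.001, -0.0, -0.0], [-0.0, -0.326, 0.945, -0.169], [0.0, 0.0, 0.0, 1.0]] 1.0 [3.16571174e-06 1.47847682e-01 9.89010143e-01 1.06325515e-05] 0.0187
```

```bash
python3 - <<'E'
import cv2
a=cv2.imread("pics/top0.png")[100:300,80:410];cv2.imwrite("pics/t1.png",cv2.resize(a,(792,480),interpolation=2))
a=cv2.imread("pics/side0.png")[90:315,150:380];cv2.imwrite("pics/s1.png",cv2.resize(a,(613,600),interpolation=2))
E
```

```text
(no output)
```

View pics/t1.png

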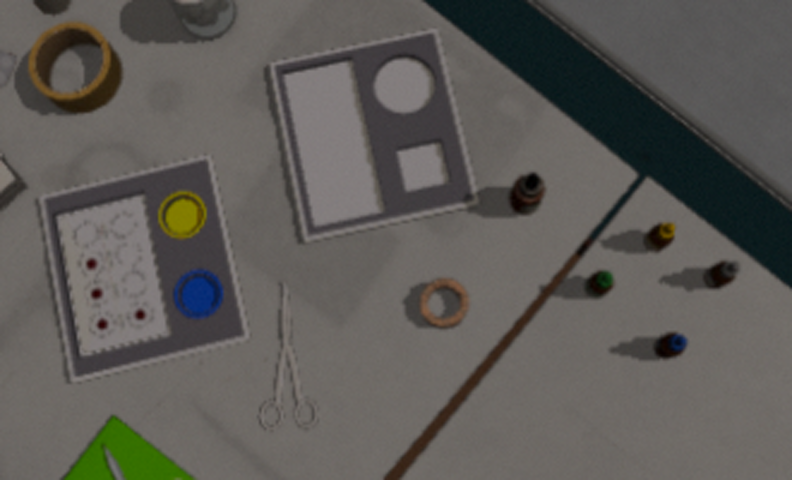

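View pics/s1.png

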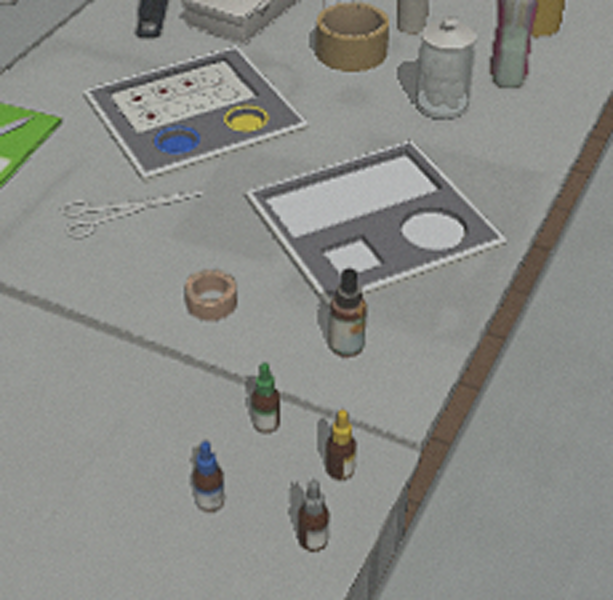

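The top view (crop scale 2.4, offset 80,100) shows:
- the grouping tray at about (145,268), blue well below yellow
- the donor tray at about (372,136), long recess to the left
- the forceps at about (288,355), rings down
- the plaster roll at (443,302)
- the iodine at (527,193)
- the green, yellow, grey and blue reagents at (600,283), (661,236), (724,272) and (671,345)

The side view agrees. There is a wall or ledge at the far right and a line across the desk.

```bash
cat > h.py <<'E'
import numpy as np,cv2
from cell import bot
from scipy.optimize import least_squares
from scipy.spatial.transform import Rotation as R
def cam(c,Twt=None):
    k=bot.calibration(c)
    if c!="wrist": E=k["extrinsics"]
    else: E=np.linalg.inv(Twt@k["hand_eye"])
    return np.array(k["mtx"]),k["k1"],np.array(E)
def proj(C,P):
    M,k1,E=C; p=np.atleast_2d(P)@E[:3,:3].T+E[:3,3]; s=p[:,:2]/p[:,2:]
    s=s*(1+k1*(s**2).sum(1,keepdims=True)); return s*[M[0,0],M[1,1]]+M[:2,2]
def unproj(C,px,z):
    M,k1,E=C; px=np.atleast_2d(np.array(px,float)); z=np.broadcast_to(z,len(px))
    s=cv2.undistortPoints(px[:,None],M,np.array([k1,0,0,0.]))[:,0]
    d=np.c_[s,np.ones(len(s))]@E[:3,:3]; o=-E[:3,:3].T@E[:3,3]
    return o+d*((z-o[2])/d[:,2])[:,None]
def Ttool():
    q=bot.read_tool_rot(); T=np.eye(4); T[:3,:3]=R.from_quat(np.r_[q[1:],q[0]]).as_matrix(); T[:3,3]=bot.read_position(); return T
def place(p,loc):
    x,y,a=p; c,s=np.cos(a),np.sin(a); L=np.atleast_2d(loc)
    return np.c_[x+c*L[:,0]-s*L[:,1],y+s*L[:,0]+c*L[:,1],L[:,2]]
def fit(obs,p0): # obs: list of (cam, local pts, px)
    r=least_squares(lambda p:np.concatenate([(proj(C,place(p,L))-px).ravel() for C,L,px in obs]),p0,loss='soft_l1')
    return r.x,np.sqrt(np.mean(r.fun**2))
def qdown(phi): # tool y (closing line) along world angle phi, z down
    y=np.array([np.cos(phi),np.sin(phi),0]); z=np.array([0,0,-1.]); x=np.cross(y,z)
    q=R.from_matrix(np.c_[x,y,z]).as_quat(); return np.r_[q[3],q[:3]]
E
python3 - <<'E'
from h import *
t=lambda a:np.array(a,float)/2.4+[80,100]
s=lambda a:np.array(a,float)/[613/230,600/225]+[150,90]
T,S=cam("top"),cam("side")
print("cams",[np.round(-c[2][:3,:3].T@c[2][:3,3],2) for c in(T,S)])
cor=np.array([[98,106,14],[98,-106,14],[-98,-106,14],[-98,106,14]])/1e3
for n,a,b in(("grouping",[(72,381),(40,198),(212,157),(247,337)],[(84,95),(235,46),(307,122),(147,178)]),
 ("donor",[(305,241),(268,65),(437,31),(476,203)],[(247,192),(409,142),(506,240),(326,300)])):
    m=unproj(T,t(a),.014).mean(0)
    print(n,*[np.round(x,4) for o in ([(T,cor,t(a))],[(S,cor,s(b))],[(T,cor,t(a)),(S,cor,s(b))]) for x in fit(o,[m[0],m[1],1.7])])
for n,h,a,tip,base in(("green",.08,(604,275),(265,366),(267,428)),("yellow",.08,(670,229),(342,412),(341,475)),("grey",.08,(732,266),(313,483),(314,546)),("blue",.08,(678,340),(206,445),(209,506)),("iodine",.1,(532,178),(349,272),(347,350))):
    print(n,*[np.round(v[0,:2],3) for v in(unproj(T,t(a),h),unproj(S,s(tip),h),unproj(S,s(base),0))])
print("plaster",unproj(T,t((443,302)),.0125)[0],unproj(S,s((211,295)),.0125)[0])
print("forceps tip/rings",unproj(T,t([(284,284),(289,428),(288,350)]),.003)[:,:2],unproj(S,s([(203,192),(72,219)]),.003)[:,:2])
print("wall top z0",unproj(T,t([(425,0),(640,175),(792,290)]),0)[:,:2].round(3).tolist(), unproj(T,t([(530,0),(792,205)]),0)[:,:2].round(3).tolist())
print("line",unproj(T,t([(640,175),(580,250),(390,480)]),0)[:,:2].round(3).tolist(),unproj(S,s([(0,285),(245,380),(420,447)]),0)[:,:2].round(3).tolist())
print("wall side",unproj(S,s([(345,600),(410,465),(613,95)]),0)[:,:2].round(3).tolist(),unproj(S,s([(375,600),(613,150)]),0)[:,:2].round(3).tolist())
E
```

```text
cams [array([0.31, 0.03, 1.07]), array([ 0.28, -0.81,  0.81])]
grouping [0.5119 0.3172 1.7404] 1.074 [0.5158 0.3148 1.7705] 0.5826 [0.5137 0.3167 1.7481] 1.1242
donor [0.6434 0.06   1.716 ] 0.8829 [0.6476 0.0588 1.7123] 0.6839 [0.6457 0.0594 1.7154] 0.9887
green [ 0.456 -0.166] [ 0.458 -0.172] [ 0.458 -0.175]
yellow [ 0.498 -0.239] [ 0.504 -0.241] [ 0.503 -0.245]
grey [ 0.455 -0.298] [ 0.458 -0.302] [ 0.458 -0.307]
blue [ 0.385 -0.233] [ 0.388 -0.24 ] [ 0.386 -0.241]
iodine [ 0.557 -0.1  ] [ 0.559 -0.104] [ 0.559 -0.107]
plaster [ 0.44951354 -0.00390433  0.0125    ] [ 0.45157815 -0.00501237  0.0125    ]
forceps tip/rings [[0.48295666 0.16608657]
 [0.32940736 0.16805505]
 [0.41140433 0.16511602]] [[0.48795453 0.16720204]
 [0.33972275 0.16778939]]
wall top z0 [[0.804, -0.012], [0.577, -0.235], [0.435, -0.387]] [[0.796, -0.134], [0.53, -0.402]]
line [[0.577, -0.235], [0.497, -0.159], [0.268, 0.066]] [[0.25, 0.091], [0.455, -0.113], [0.58, -0.238]]
wall side [[0.465, -0.362], [0.565, -0.254], [1.021, 0.195]] [[0.488, -0.37], [0.964, 0.095]]
```

Both views put the line across the desk at z=0, so it is flat. The far edge is a desk drop-off. Next I take close wrist views of the trays and the stock.

```bash
cat >> h.py <<'E'
def best(pos,phi):
    j=bot.read_joint_positions(); c=[]
    for k in(0,np.pi):
        q=qdown(phi+k); s=bot.solve_ik(pos,q)
        if s is not None: c.append((np.abs(np.array(s)-j).max(),q))
    return min(c,key=lambda v:v[0])[1]
def hover(pos,phi):
    q=best(pos,phi); bot.move_pose(pos,q); return q
def snap(name,things):
    T=Ttool(); im=bot.camera("wrist"); cv2.imwrite(f"pics/{name}.png",im[:,:,::-1]); np.save(f"pics/{name}.npy",T)
    C=cam("wrist",T); out={t:[(np.round(d["bbox"],1),d["confidence"]) for d in bot.search_frame("wrist",t)[:2]] for t in things}
    return C,out
def bottle(prof): # profile [(r,z)] -> outline points
    a=np.linspace(0,2*np.pi,24,endpoint=False)
    return np.concatenate([np.c_[r*np.cos(a),r*np.sin(a),0*a+z] for r,z in prof])
REA=bottle([(.0125,0),(.0125,.047),(.009,.047),(.006,.08)])
IOD=bottle([(.0165,0),(.0165,.062),(.012,.077),(.003,.102)])
PLA=bottle([(.026,0),(.026,.025)])
def bfit(C,bbox,model,xy0):
    l,t,w,h=bbox
    def f(p):
        q=proj(C,model+[p[0],p[1],0]); return np.r_[q.min(0)-[l,t],q.max(0)-[l+w,t+h]]
    r=least_squares(f,xy0); return r.x,np.abs(r.fun).max()
E
python3 - <<'E'
from h import *
for n,p,th in(("wg",(.51,.317,.27),["grouping_tray"]),("wd",(.645,.06,.25),["donor_tray","iodine_bottle","plaster_roll"]),("wb",(.41,-.225,.22),["blue_reagent","yellow_reagent","grey_reagent","green_reagent"])):
    q=hover(p,0.17 if n!="wb" else 0.); C,o=snap(n,th)
    print(n,np.round(bot.read_joint_positions(),2),Ttool()[:3,0].round(2),C[0][0,0],round(bot.read_clock(),1))
    for t,ds in o.items():
        for b,c in ds:
            m={"iodine_bottle":IOD,"plaster_roll":PLA}.get(t,REA)
            print(t,b,round(c,2),bfit(C,b,m,p[:2]) if "tray" not in t else "")
E
```

```text
wg [0.44 0.39 0.07 1.25 0.   1.83] [-0.17  0.99  0.  ] 293.84072084383666 2.6
grouping_tray [183.1  84.6 152.7 138.6] 0.89 
wd [-0.02  0.49  0.18  1.26  0.    1.38] [-0.17  0.99  0.  ] 293.84072084383666 3.9
donor_tray [175.4  82.7 162.5 143. ] 0.68 
iodine_bottle [170.3 241.3  21.6  47.9] 0.77 (array([ 0.56229841, -0.10387455]), np.float64(5.160815234531441))
plaster_roll [ 94.5 161.3  43.1  39.2] 0.87 (array([ 0.45298751, -0.00247521]), np.float64(0.12718102560367583))
plaster_roll [ 29.   15.9 121.3  47.2] 0.74 (array([0.41340647, 0.17785131]), np.float64(35.92110402549562))
wb [-0.66  0.16 -0.37  1.04  0.    0.91] [-0.  1.  0.] 293.84072084383666 5.6
blue_reagent [226.9 163.8  19.   28.7] 0.79 (array([ 0.38867832, -0.23720219]), np.float64(1.6186952061722195))
yellow_reagent [312.7 165.9  27.3  25.9] 0.63 (array([ 0.50085907, -0.23791248]), np.float64(3.132720043137141))
grey_reagent [279.5 207.3  21.1  34.5] 0.95 (array([ 0.45819135, -0.29897192]), np.float64(2.11413179088521))
green_reagent [282.  115.6  22.   20. ] 0.87 (array([ 0.45675767, -0.17348664]), np.float64(2.3643358361774744))
```

```bash
python3 - <<'E'
import cv2,numpy as np
g=cv2.imread("pics/wg.png")[70:240,165:355];d=cv2.imread("pics/wd.png")[70:240,165:355]
cv2.imwrite("pics/gd.png",cv2.resize(np.hstack([g,d]),None,fx=2.1,fy=2.1*1.6/1.6,interpolation=2))
cv2.imwrite("pics/wb1.png",cv2.resize(cv2.imread("pics/wb.png")[90:260,200:360],None,fx=3.5,fy=3.5,interpolation=2))
E
```

```text
(no output)
```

View pics/gd.png

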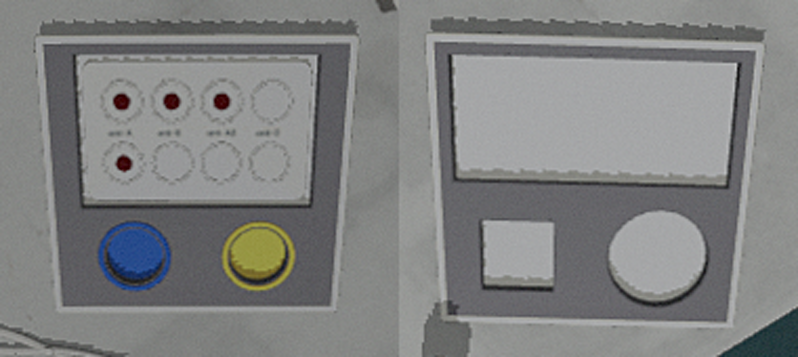

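View pics/wb1.png

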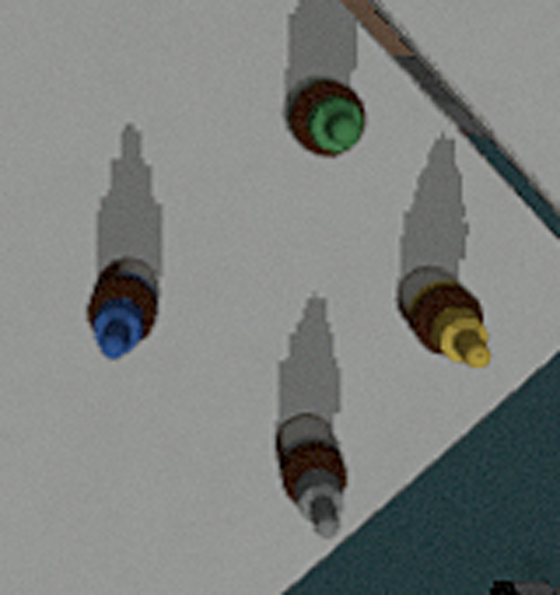

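The left half shows the grouping tray, with the blue collar at (135,256) and the yellow at (258,256). The right half shows the donor tray, with the square well at (518,252) and the round one at (657,256). The stock view confirms the bottles, with the blue tip at (116,345) and the yellow tip at (478,355). Next is the tray fit, then picking and placing blue.

```bash
cat >> h.py <<'E'
def pick(xy,phi,z,open_,force,lift=.2,zh=.15):
    p=np.array([*xy,zh]); bot.set_gripper(open_); hover(p,phi)
    bot.move_linear([*xy,z],speed=.12); bot.set_gripper(0.,grasp_force=force)
    print("grip",round(bot.read_gripper_width(),3),round(bot.read_finger_force(),1))
    bot.move_linear([*xy,lift],speed=.2); print("lifted",round(bot.read_gripper_width(),3),round(bot.read_finger_force(),1))
def put(xy,phi,z,open_,zh=.2,over=.004):
    hover([*xy,zh],phi); bot.move_linear([*xy,z+.02],speed=.15)
    hit=bot.move_linear([*xy,z-over],speed=.03,until_force=4); print("hit",hit,"z err",np.round(bot.read_position()[2]-z,4))
    bot.set_gripper(open_); bot.move_linear([*xy,zh],speed=.15); print("clock",round(bot.read_clock(),1))
E
python3 - <<'E'
from h import *
import json
f=lambda a,o:(np.array(a,float)-[o,0])/2.1+[165,70]
cor=np.array([[98,106,14],[98,-106,14],[-98,-106,14],[-98,106,14]])/1e3
Cg=cam("wrist",np.load("pics/wg.npy"));Cd=cam("wrist",np.load("pics/wd.npy"))
g=f([(37,40),(357,38),(335,308),(60,308),(135,256),(258,256)],0);d=f([(430,36),(763,42),(731,324),(444,319)],399)
pg,eg=fit([(Cg,np.r_[cor,[[-.054,.045,.013],[-.054,-.045,.013]]],g)],[.514,.317,1.75]);pd,ed=fit([(Cd,cor,d)],[.645,.06,1.715])
print(pg,eg,pd,ed)
print("wells",place(pg,[[-.054,.045,0],[-.054,-.045,0]])[:,:2],unproj(Cg,g[4:],.013)[:,:2])
print("donor",place(pd,[[-.047,.05,0],[-.047,-.048,0],[.045,0,0]])[:,:2],unproj(Cd,f([(518,252),(657,256)],399),[.008,.013])[:,:2])
# average of fixed-camera and wrist fits
pg=(pg+[.5137,.3167,1.748])/2; pd=(pd+[.6457,.0594,1.7154])/2
json.dump([list(pg),list(pd)],open("trays.json","w")); w=place(pg,[[-.054,.045,0]])[0,:2]; print(pg,pd,w)
pick((.3875,-.238),0.,.017,.6,40)
put(w,0.17,.020,.5)
C,o=snap("w3",["blue_reagent"]); print(o)
E
```

```text
[0.51487632 0.31850622 1.7446521 ] 1.7155910126103227 [0.64824128 0.05951125 1.72153635] 1.9817030307789703
wells [[0.47989568 0.25753611]
 [0.56853894 0.27310442]] [[0.48006464 0.25840734]
 [0.56795061 0.27358835]]
donor [[0.60586625 0.00553573]
 [0.70275495 0.02025237]
 [0.64148364 0.10400096]] [[0.60483423 0.00798591]
 [0.70029328 0.02308463]]
[0.51428816 0.31760311 1.74632605] [0.64697064 0.05945562 1.71846818] [0.47940963 0.25657453]
grip 0.262 39.0
lifted 0.263 39.1
hit True z err -0.0003
clock 14.5
{'blue_reagent': [(array([243.8, 155.8,  23.8,  32.8]), 0.58)]}
```

Blue is down at the expected height. Next is yellow, then a look at the forceps.

```bash
python3 - <<'E'
from h import *
import json
pg,pd=map(np.array,json.load(open("trays.json")))
w=place(pg,[[-.054,-.045,0]])[0,:2]
pick((.501,-.240),0.17,.017,.6,40)
put(w,0.17,.020,.5)
bot.set_gripper(.3)
hover([.43,.17,.2],np.pi/2); print(Ttool()[:3,0].round(2)); C,o=snap("w4",["forceps"]); print(o)
b=o["forceps"][0][0].astype(int); im=cv2.imread("pics/w4.png")
x0,y0=max(b[0]-25,0),max(b[1]-25,0); c=im[y0:b[1]+b[3]+25,x0:b[0]+b[2]+25]; s=min(800/c.shape[1],600/c.shape[0]); cv2.imwrite("pics/w4c.png",cv2.resize(c,None,fx=s,fy=s,interpolation=2)); print(x0,y0,s)
E
```

```text
grip 0.26 39.1
lifted 0.259 39.2
hit True z err -0.0002
clock 24.8
[-1.  0. -0.]
{'forceps': [(array([226.8,  82.9,  51.7, 122.4]), 0.56)]}
201 57 3.488372093023256
```

View pics/w4c.png

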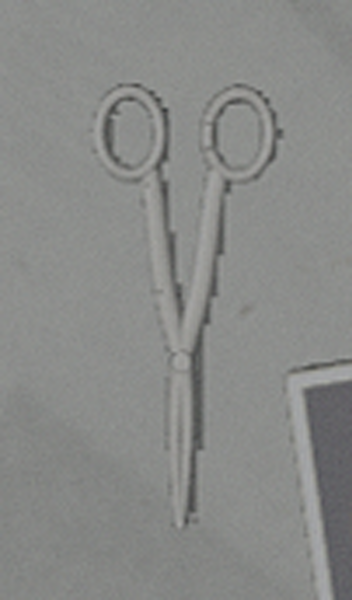

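The forceps lie with the joint at crop (180,361), the tip at (180,525) and the ring ends at about (186,86).

```bash
python3 - <<'E'
from h import *
import json
pg,pd=map(np.array,json.load(open("trays.json")))
C=cam("wrist",np.load("pics/w4.npy"))
px=np.array([(180,525),(180,361),(186,86)],float)/3.488+[201,57]
L=np.array([[0,-.08,.003],[0,-.02,.004],[0,.0795,.003]])
p,e=fit([(C,L,px)],[.41,.167,np.pi/2]); g=place(p,[[0,-.02,0]])[0,:2]; print(p,e,g,unproj(C,px,.003)[:,:2])
pick(g,p[2],.0025,.3,60)
w=place(pd,[[.045,-.02,0]])[0,:2]
hover([*w,.2],pd[2]); snap("w5",[]); im=cv2.imread("pics/w5.png"); cv2.imwrite("pics/w5c.png",im[30:330,100:420])
print(bot.read_clock())
E
```

```text
[0.4074766  0.16760324 1.55302771] 1.54034023453889 [0.42747344 0.16724789] [[0.48729065 0.16652029]
 [0.42369164 0.16677528]
 [0.33026932 0.16914286]]
grip 0.001 0.0
lifted -0.003 0.0
30.975
```

View pics/w5c.png

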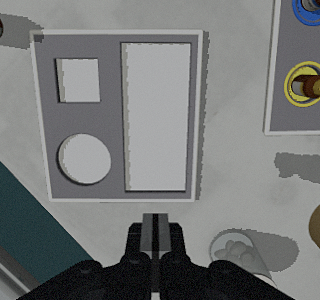

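The gripper shut empty, so the forceps were missed. I go back for another look.

```bash
python3 - <<'E'
from h import *
bot.set_gripper(.3)
hover([.43,.17,.16],np.pi/2); C,o=snap("w6",["forceps"]); print(o)
b=o["forceps"][0][0].astype(int); im=cv2.imread("pics/w6.png")
x0,y0=max(b[0]-25,0),max(b[1]-25,0); c=im[y0:b[1]+b[3]+60,x0:b[0]+b[2]+25]; s=min(800/c.shape[1],600/c.shape[0]); cv2.imwrite("pics/w6c.png",cv2.resize(c,None,fx=s,fy=s,interpolation=2)); print(x0,y0,s,bot.read_position(),bot.read_clock())
E
```

```text
{'forceps': []}Traceback (most recent call last):
  File "<stdin>", line 4, in <module>
IndexError: list index out of range
```

```bash
python3 - <<'E'
import cv2
im=cv2.imread("pics/w6.png")[40:290,150:400]; cv2.imwrite("pics/w6c.png",cv2.resize(im,None,fx=2.4,fy=2.4,interpolation=2))
E
```

```text
(no output)
```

View pics/w6c.png

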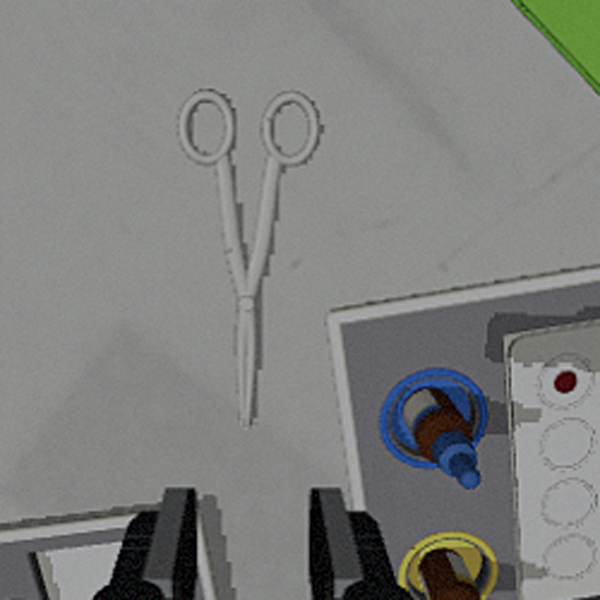

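The forceps are unmoved and both reagent bottles stand upright in their own wells. The joint is at (247,302), the tip at (247,425) and the ring ends' midpoint at (250,90). This time I descend to contact with the desk before closing.

```bash
python3 - <<'E'
from h import *
C=cam("wrist",np.load("pics/w6.npy"))
px=np.array([(247,425),(247,302),(249.5,90)],float)/2.4+[150,40]
L=np.array([[0,-.08,.003],[0,-.02,.004],[0,.0795,.003]])
p,e=fit([(C,L,px)],[.41,.167,np.pi/2]); g=place(p,[[0,-.02,0]])[0,:2]; print(p,e,g,unproj(C,px,.003)[:,:2])
np.save("fp.npy",p)
hover([*g,.06],p[2]); bot.move_linear([*g,.006],speed=.12)
print(bot.move_linear([*g,-.006],speed=.02,until_force=4), bot.read_position(), bot.read_gripper_width())
x=bot.read_position(); bot.move_linear([*g,x[2]+.0008],speed=.02)
bot.set_gripper(0.,grasp_force=60); print("grip",bot.read_gripper_width(),bot.read_finger_force(),bot.read_ft_force().round(1))
bot.move_linear([*g,.1],speed=.1); print(bot.read_gripper_width(),bot.read_finger_force(),bot.read_clock())
E
```

```text
[0.40652613 0.16792795 1.56022401] 1.678319719363824 [0.42652501 0.16771651] [[0.48624989 0.16726755]
 [0.42326009 0.16746839]
 [0.32971633 0.16883337]]
False [ 0.42646182  0.16769643 -0.00607681] 0.3002057009995733
grip -0.00034713431346937895 0.0 [-0.2 -0.2 -0.6]
0.0005075360061334508 0.0 36.05
```

There was no contact even at a commanded TCP z of −6 mm. I measure where the shut fingertips really touch the desk, beside the forceps.

```bash
python3 - <<'E'
from h import *
for w in(0.,.3):
    bot.set_gripper(w)
    bot.move_linear([.425,.10,.012],speed=.2)
    f0=bot.read_ft_force()
    h=bot.move_linear([.425,.10,-.025],speed=.02,until_force=3); print(w,h,bot.read_position(),bot.read_ft_force()-f0)
    if w==0: T=Ttool(); im=bot.camera("side"); cv2.imwrite("pics/s7.png",im[:,:,::-1])
bot.move_linear([.425,.10,.06],speed=.2)
im=im[60:260,130:330]; cv2.imwrite("pics/s7c.png",cv2.resize(im,None,fx=3,fy=3,interpolation=2)[:,:,::-1])
print("TCP px",(proj(cam("side"),T[:3,3])-[130,60])*3, proj(cam("side"),[[.425,.10,0]])*3-[390,180],bot.read_clock())
E
```

```text
0.0 False [ 0.42506559  0.10002083 -0.02490616] [-0.8483671   1.71438295  0.11786088]
0.3 False [ 0.42508111  0.09999343 -0.02491829] [ 0.64100435  0.06912213 -0.46067733]
TCP px [[244.69185639 383.53454474]] [[242.48699439 364.17454551]] 42.3
```

View pics/s7c.png

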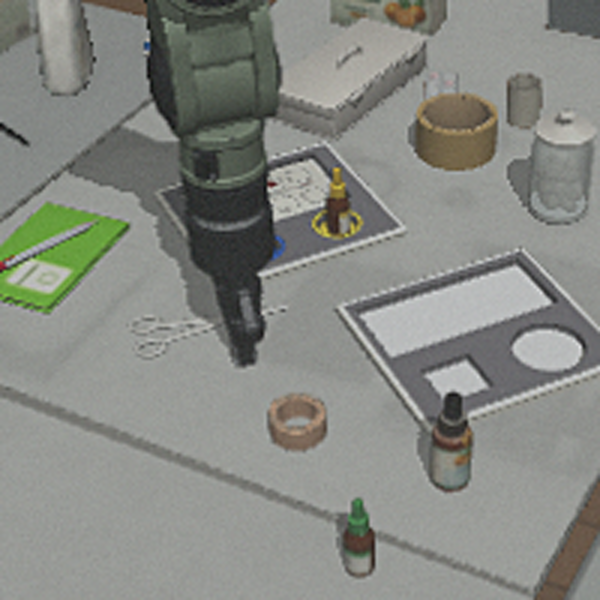

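The fingertips show at (243,362), about where the desk surface is, although the TCP projects lower at (245,383). I check the real fingertip position in the wrist image, where shut fingers are visible.

```bash
python3 - <<'E'
from h import *
T=np.load("pics/w5.npy"); C=cam("wrist",T)
for dz in(0,-.01,-.019,-.025,-.03,-.04): print("w5",dz,proj(C,(T@[0,0,dz,1])[:3])-[100,30])
T=np.load("pics/w6.npy"); C=cam("wrist",T)
for dz in(0,-.01,-.019,-.025,-.03): print("w6",dz,(proj(C,[(T@[0,s*.0128,dz,1])[:3] for s in(1,-1)])-[150,40]).round(1).tolist())
print(np.round(bot.calibration("wrist")["hand_eye"],4).tolist())
im=cv2.imread("pics/w5.png")[210:320,190:320]; cv2.imwrite("pics/w5d.png",cv2.resize(im,None,fx=4.5,fy=4.5,interpolation=2))
E
```

```text
w5 0 [[155.62917359 205.31864412]]
w5 -0.01 [[155.66440713 212.71082007]]
w5 -0.019 [[155.69943329 220.06426675]]
w5 -0.025 [[155.72477465 225.38745791]]
w5 -0.03 [[155.74724938 230.11059661]]
w5 -0.04 [[155.79637458 240.44136472]]
w6 0 [[125.7, 195.3], [85.5, 195.3]]
w6 -0.01 [[126.8, 202.7], [84.5, 202.7]]
w6 -0.019 [[127.9, 210.0], [83.5, 210.1]]
w6 -0.025 [[128.7, 215.4], [82.7, 215.4]]
w6 -0.03 [[129.4, 220.1], [82.1, 220.1]]
[[-0.0008, -0.9452, -0.3265, 0.0837], [1.0, -0.0008, -0.0002, -0.0004], [-0.0001, -0.3265, 0.9452, -0.1689], [0.0, 0.0, 0.0, 1.0]]
```

View pics/w5d.png

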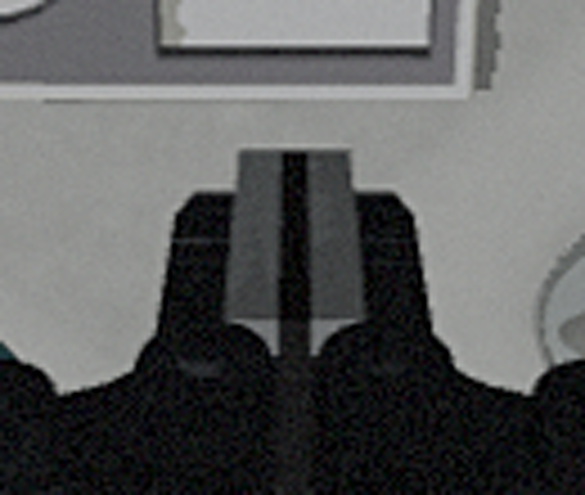

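```bash
python3 - <<'E'
from h import *
f=lambda a,o:(np.array(a,float)-[o,0])/2.1+[165,70]
cor=np.array([[98,106,14],[98,-106,14],[-98,-106,14],[-98,106,14]])/1e3
for n,px in(("wg",f([(37,40),(357,38),(335,308),(60,308)],0)),("wd",f([(430,36),(763,42),(731,324),(444,319)],399))):
    T=np.load(f"pics/{n}.npy"); C=cam("wrist",T)
    for free in(0,1):
        r=least_squares(lambda p:(proj(C,place(p[:3],cor)-[0,0,p[3]*free])-px).ravel(),[.55,.2,1.73,0.]); print(n,r.x.round(4),np.sqrt(np.mean(r.fun**2)).round(2),T[2,3], r.fun.reshape(-1,2).round(1).tolist())
print(bot.read_joint_positions().round(3),bot.read_position())
E
```

```text
wg [0.5144 0.3177 1.7467 0.    ] 2.06 0.2698235625873077 [[-1.5, -1.9], [1.7, -1.7], [1.9, 2.4], [-2.0, 3.0]]
wg [0.5148 0.3163 1.7467 0.0128] 0.52 0.2698235625873077 [[0.8, -0.5], [-0.7, -0.3], [0.1, 0.2], [-0.2, 0.7]]
wd [0.6474 0.0597 1.7184 0.    ] 1.93 0.2502048457260193 [[-2.5, -1.9], [1.8, -0.7], [2.2, 2.4], [-1.4, 1.8]]
wd [0.6477 0.0584 1.7184 0.011 ] 0.44 0.2502048457260193 [[-0.3, -0.5], [-0.5, 0.5], [0.6, 0.2], [0.3, -0.3]]
[ 0.062  0.288 -0.676  0.606  0.     0.072] [0.42492659 0.10001013 0.05973877]
```

The tray fit suggests about a 12 mm height mismatch, so I check it directly. I hold the fingers clearly above the desk and compare the real tip with the projected TCP, marked in the picture.

```bash
python3 - <<'E'
from h import *
bot.set_gripper(0.); bot.move_linear([.425,.10,.05],speed=.2)
T=Ttool(); a=bot.camera("side")[:,:,::-1].copy(); t=bot.camera("top")[:,:,::-1].copy()
def crop(im,C,n):
    p=proj(C,T[:3,3])[0]; o=(p-50).astype(int); c=cv2.resize(im[o[1]:o[1]+100,o[0]:o[0]+100],None,fx=4,fy=4,interpolation=cv2.INTER_CUBIC)
    for z,col in((.05,(0,0,255)),(0,(0,255,0))):
        q=((proj(C,[T[0,3],T[1,3],z])[0]-o+.5)*4).astype(int); cv2.drawMarker(c,tuple(map(int,q)),col,cv2.MARKER_CROSS,14,1); print(n,z,q)
    return cv2.convertScaleAbs(c,alpha=1.6)
cv2.imwrite("pics/st8.png",np.hstack([crop(a,cam("side"),"side"),crop(t,cam("top"),"top")])); print(bot.read_clock(),T[:3,3])
E
```

```text
side 0.05 [202 201]
side 0 [208 255]
top 0.05 [204 202]
top 0 [210 210]
43.0167 [0.4241559  0.09993838 0.04942271]
```

View pics/st8.png

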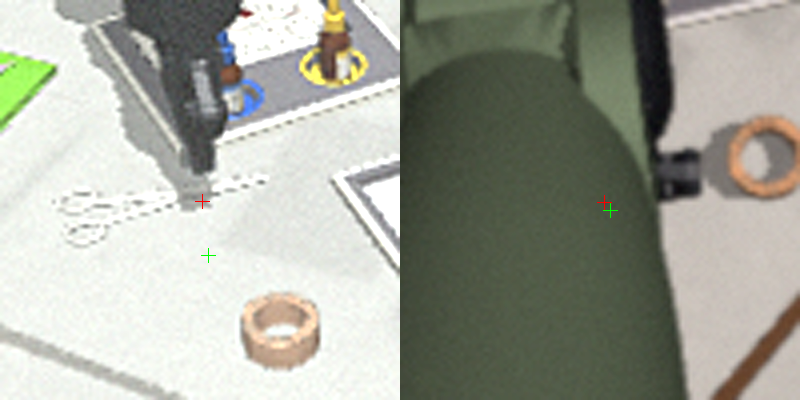

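The real fingertip is at (202,172), 29 px above the projected TCP, so the tips sit about 27 mm higher than reported. I measure the exact offset by touching the desk, then grip the forceps.

```bash
python3 - <<'E'
from h import *
bot.move_linear([.425,.10,-.018],speed=.15)
h=bot.move_linear([.425,.10,-.045],speed=.015,until_force=3); zc=bot.read_position()[2]; print(h,zc,bot.read_ft_force().round(1))
bot.move_linear([.425,.10,.02],speed=.2)
if h:
    p=np.load("fp.npy"); g=place(p,[[0,-.02,0]])[0,:2]
    bot.set_gripper(.3); hover([*g,.03],p[2]); bot.move_linear([*g,zc+.008],speed=.12)
    h2=bot.move_linear([*g,zc+.0015],speed=.02,until_force=3); print(h2,bot.read_position()[2])
    bot.set_gripper(0.,grasp_force=60); print("grip",bot.read_gripper_width(),bot.read_finger_force())
    bot.move_linear([*g,.1],speed=.12); print(bot.read_gripper_width(),bot.read_finger_force(),bot.read_clock())
E
```

```text
True -0.02705383479707487 [-0.6 -0.9  5.2]
False -0.0254894441838684
grip 0.1479989828960414 58.053261824697984
0.14466761888250815 57.776522495478275 48.0917
```

The offset is 27.05 mm and the forceps are gripped. Now I place them in the recess.

```bash
python3 - <<'E'
from h import *
import json
pg,_=json.load(open("trays.json")); pd=np.array([.6467,.0589,1.718]); json.dump([pg,list(pd)],open("trays.json","w"))
w=place(pd,[[.045,-.02,0]])[0,:2]
hover([*w,.05],pd[2]); bot.move_linear([*w,-.009],speed=.12)
print(bot.move_linear([*w,-.0255],speed=.02,until_force=3),bot.read_position()[2])
bot.set_gripper(.28); bot.move_linear([*w,.1],speed=.15)
print("w",bot.read_gripper_width()); bot.set_gripper(.6)
# look at iodine and donor tray
C0=(.575,-.04,.17); hover(C0,.17); C,o=snap("w9",["forceps","iodine_bottle","plaster_roll","donor_tray"]); print(o,Ttool()[:3,0].round(2),bot.read_clock())
im=cv2.imread("pics/w9.png")[0:330]; cv2.imwrite("pics/w9c.png",cv2.resize(im,None,fx=1.55,fy=1.55,interpolation=2))
E
```

```text
True -0.022241634556665023
w 0.27946856427941374
{'forceps': [(array([262.2,  12.9, 152.4,  64.6]), 0.91)], 'iodine_bottle': [(array([216.5, 206.5,  26.1,  58.1]), 0.77)], 'plaster_roll': [(array([120.5,  97.4,  55.7,  50.4]), 0.75)], 'donor_tray': [(array([235.6,   0. , 218.6, 185.1]), 0.92)]} [-0.17  0.99  0.  ] 53.4083
```

View pics/w9c.png

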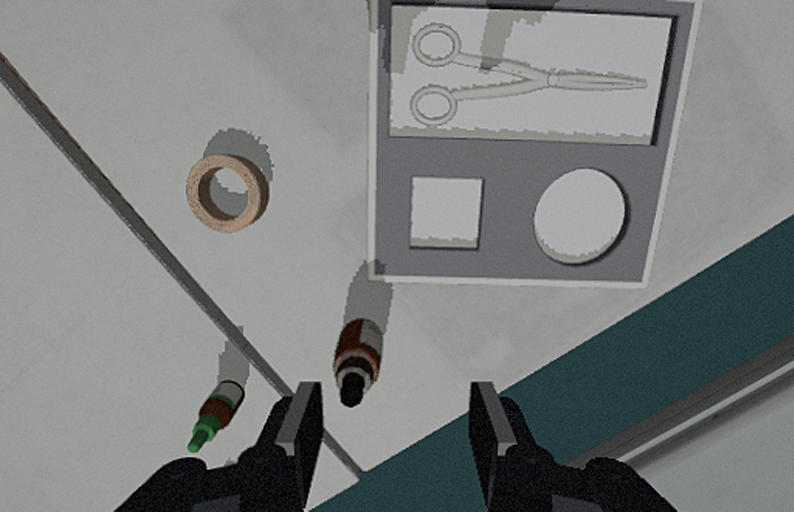

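The forceps lie along and in the middle of the long recess. The iodine stands at (355,350) and the plaster roll lies at (228,192). Next come the iodine and then the plaster.

```bash
python3 - <<'E'
from h import *
import json
_,pd=json.load(open("trays.json")); T=np.load("pics/w9.npy")
for dz in(0,.012,.027):
    U=T.copy(); U[2,3]+=dz; C=cam("wrist",U)
    print(dz,bfit(C,(216.5,206.5,26.1,58.1),IOD,(.56,-.1)),bfit(C,(120.5,97.4,55.7,50.4),PLA,(.45,0)))
U=T.copy(); U[2,3]+=.012; C=cam("wrist",U)
i=(bfit(C,(216.5,206.5,26.1,58.1),IOD,(.56,-.1))[0]+[.559,-.105])/2
pick(i,.17,.009,.75,50,lift=.16,zh=.14)
w=place(pd,[[-.047,.05,0]])[0,:2]; put(w,.17,.012,.6,zh=.15)
p=(bfit(C,(120.5,97.4,55.7,50.4),PLA,(.45,0))[0]+[.4505,-.0045])/2; print(i,p)
pick(p,.17,-.0185,.85,40,lift=.1,zh=.08)
E
```

```text
0 (array([ 0.55905878, -0.1043142 ]), np.float64(3.6300767770328832)) (array([ 0.45280998, -0.00207457]), np.float64(0.13947598029454866))
0.012 (array([ 0.55886447, -0.11071863]), np.float64(2.9477602719018705)) (array([ 0.44870293, -0.00372888]), np.float64(1.150306741031784))
0.027 (array([ 0.55862885, -0.1186867 ]), np.float64(2.5794048478368268)) (array([ 0.44357625, -0.00579824]), np.float64(2.314896478527089))
grip 0.356 49.6
lifted 0.359 49.5
hit True z err 0.0009
clock 60.2
[ 0.55893224 -0.10785931] [ 0.44960146 -0.00411444]
grip 0.597 40.5
lifted 0.595 41.6
```

```bash
python3 - <<'E'
from h import *
import json
_,pd=json.load(open("trays.json"))
w=place(pd,[[-.047,-.048,0]])[0,:2]; put(w,.17,-.0155,.78,zh=.12)
hover([.60,.13,.30],.17); snap("w10",[]); im=cv2.imread("pics/w10.png")[0:300,90:430]
bot.goto_joints([1.14,.326,-.193,1.052,0,1.437])
s=bot.camera("side")[90:290,150:350,::-1]; t=bot.camera("top")[90:290,80:280,::-1]; print(bot.read_clock(),bot.read_position())
cv2.imwrite("pics/fin_st.png",cv2.resize(np.hstack([s,t]),(800,400),interpolation=cv2.INTER_CUBIC)); cv2.imwrite("pics/fin_w.png",cv2.resize(im,None,fx=2,fy=2,interpolation=2))
E
```

```text
hit True z err 0.0012
clock 67.2
70.3833 [0.1616168  0.52571966 0.20423556]
```

View pics/fin_w.png

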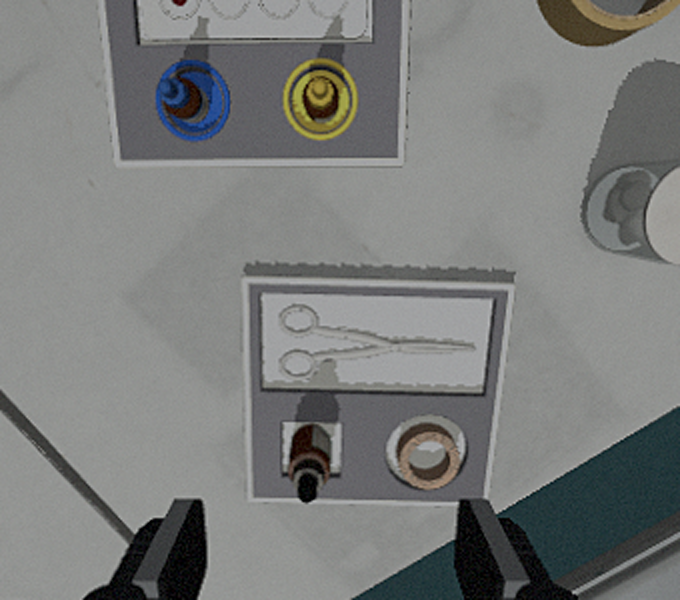

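View pics/fin_st.png

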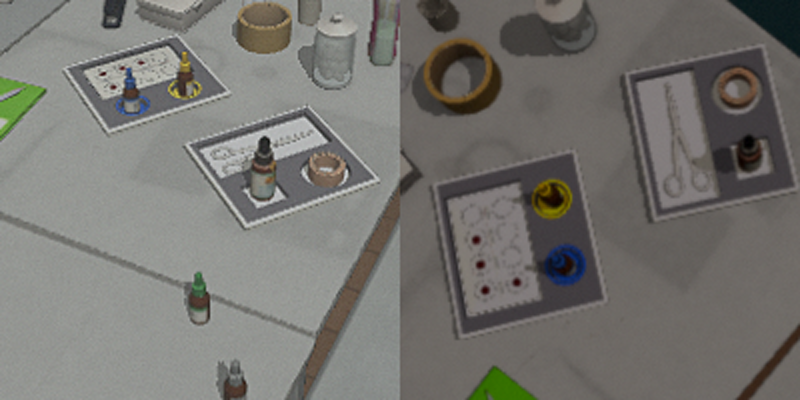

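All five items sit in their recesses: bottles upright, roll flat, forceps centred. Green and grey still stand in the stock, and the arm is clear of everything.

```bash
python3 -c "
from cell import bot
print(bot.close_job())"
```

```text
the job is handed in; nothing more can be done
None
```

I made up both tray kits in the order asked and handed the job in at about 70 s. The last pictures show all five items in their recesses, with the grey and green reagents still standing in the stock.

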